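# Put the sanding block away in the sliding-lid case

## Robot

A 7-joint arm with a two-finger parallel gripper is mounted at the origin on a cart in front of the work surface, level with it; the furniture and walls round the work are solid. World frame = base frame: x ahead of the robot, y to its left, z up, the work surface at z = 0. Lengths are in m, angles in rad, forces in N, time in s.
With the tool pointing down it reaches from about 0.4 to 0.875 m from the base axis. Payload 19.3 kg.
Tool frame: the origin (TCP) lies at the very end of the fingers, on their centre line; the grasp point (between the pads) lies 19 mm behind it; z points along the fingers, y is the line along which they close (so a half turn about z gives the same grasp; the last joint's range is limited). The gripper opens to 85 mm and grips with 20 to 120 N. Pads are 22 mm wide; open, the fingers measure 114 mm over their backs; the gripper's body (76 mm by 85 mm) begins 54 mm behind the grasp point. The pads swing forward as they close: fully open they stand 13 mm farther back than shut.
Start: joints at [-1.193, 0.521, -0.036, 1.599, 0.021, 1.021, -0.113], TCP at [0.271, 0.563, 0.231] pointing down, gripper open.
Joint ranges: [-2.91, 2.91], [-0.3, 2.13], [-1.5, 1.42], [0.17, 2.43], [-1.26, 4.41], [0.16, 1.93], [-2.52, 2.52]. Speed limits (rad/s): [1.89, 1.89, 2.39, 2.39, 3.01, 3.01, 3.01].

## Interface

Orientations are given as [roll, pitch, yaw] about the fixed x, y, z axes, in that order (R = Rz(yaw) Ry(pitch) Rx(roll)).
In Python, from workcell import bot gives the robot as it stands.
- The arm moves only by the shell command python3 -m crank 'ROWS' [FORCE]. ROWS is a JSON object of lists of equal length, an entry for each row: "travel": the shift along the world's x, y, z in cm, a list of three; "turn": the turn, a rotation vector about the world's x, y, z in degrees, a list of three; "gripper": the closure, from 0 (fully open) to 1 (shut). A call has exactly 5 rows; each row is the pose to reach, as a shift and turn from the pose commanded when the call began; what a row does not reach only later rows make up. A row lasts 1/10 s, in which the tool goes at most 50 mm and 8.59 degrees, less where a joint would pass 70% of its speed; a pose out of reach is approached as far as the arm can. A call with a gripper value outside its range is refused whole. The fingers move at their own pace and stop on an object; FORCE is the grip in N (left out, the last holds). Time passes only in rows, so rows that repeat a pose let the fingers close, or fill a call up. It gives the time, the measured TCP pose, the force, the opening and the grip force at its end, in the units of the state.
- bot.observe(): the state, without advancing time (a new reading comes with each control period).
- bot.grab_frame(name): name is "side" or "top" or "wrist"; returns a dict with "pixels" (420x560x3 uint8, red, green, blue), "fx", "fy", "cx", "cy" (pixels), "extrinsics" (4x4, takes a point from world to camera coordinates). Camera axes: x right, y down, z forward; pixel columns grow to the right and rows downward; lengths in m; the calibration is good to about 2 mm. A picture is of the moment at which its call begins. There is no depth.
- bot.job_done(): hands the job in; it is judged then, once.
The state is a dict: "clock": time; "qpos": joint angles; "qd": joint speeds; "joint_efforts": joint torques, N m; "position": TCP position; "tool_rot": TCP orientation; "force": force on the tool from outside, world axes, zero at the start; "moment": the same for the moment, N m; "grip_width": finger opening in m; "finger_force": force on a finger pad.
Only numpy, scipy, OpenCV 4.12 (cv2) and the standard library are available. Lean on these libraries where they do the work, as an engineer would, in place of code of your own. Each camera call takes 0.05 s, during which the arm holds its last target. There are 200 camera calls.

## Task

Put the sanding block away in the wooden case: first stand the spare fence stop aside, clear of where the lid comes out, then slide the flush lid open by pressing down on it, lay the block flat, sole down, in the empty bay, and slide the lid fully shut over it. Do not let the lid hit the fence stop or let the fence stop fall over; it ends standing on the table, and everything else stays where it is.

Things in the scene. Friction and masses are not known exactly. Their poses are not given: they have to be found in the camera images.
- case: wooden case fixed to the table, 150 (its x) x 280 (its y) x 62 mm tall; origin: centre of the underside. Walls 10 mm, floor 8 mm. A divider (8 mm thick, 49 mm tall, centred at y = -9 mm) parts it: the bay on the +y side is empty, the other holds a roll of masking tape. The +y end wall is full height; the lid runs out over the low -y end wall, the end on the robot's right
- lid (a joint): travel of the lid, m: 0 shut, 0.16 fully open, growing as it slides towards the case's -y. Plywood panel 129 x 270 x 10 mm in grooves, its top flush with the walls (62 mm up), no handle or notch. It resists with about 4 N and stays where left; pressing down with 10 to 20 N of fingertip drags it either way. Fully open, it clears the divider by 17 mm and sticks out 160 mm past the -y end
- lid_top (a point): centre of the lid's top face, moving with it; axes as the case's
- bay (a point): centre of the floor of the empty bay, 8 mm above the table; axes as the case's. The bay is 130 (x) x 135 (y) mm, and 44 mm deep under the lid
- sanding_block: sanding block, 62 (its x) x 112 (its y) x 34 mm, tan body with a dark abrasive sole underneath; origin: centre of the underside, z up. It lies on its sole
- fence_stop: spare fence stop standing upright: pale clamp block 40 (its x, -13 to 27 mm) x 60 (its y) x 26 mm with a small lug on its -x side; above it, on a stud at x 7, y -8 mm, a black star knob 38 mm across, 50 to 63 mm up. 66 mm tall, 0.28 kg; origin: under the middle of its 54 x 60 mm outline. It starts just outside the case's -y end, where the lid comes out
- tape_measure: black ribbed tape measure, 58 x 98 x 64 mm, fixed; origin: under its centre; not part of the job
- long_offcut: the longer sawn wood offcut, 60 x 120 x 30 mm: a plain wooden block nearly as big as the sanding block, sharp-edged and without a sole; origin: under its centre; not part of the job
- short_offcut: the shorter sawn wood offcut, 52 x 90 x 22 mm; origin: under its centre; not part of the job
- marking_gauge: beech marking gauge: stem 220 mm along its y, head at y 10 to 34 mm, 54 mm wide and 50 mm tall, 71 with its screw; origin: under its centre; not part of the job
- glue_bottle: glue bottle, 62 mm diameter, 190 mm tall, upright; origin: under its centre; not part of the job
- mug: mug, 86 mm diameter, 118 mm with its handle, 96 mm tall; origin: under its centre; not part of the job
- try_square: try square lying flat, 210 x 141 x 20 mm (origin in the middle of its rectangle); origin: under its centre; not part of the job
- push_stick: push stick, a bar 52 x 388 x 12 mm, lying at the right; origin: under its centre; not part of the job
Mind the look-alikes: they are no part of the job. There is more than one size of the fence_stop; the one meant has the size given above.

How it is judged:
On the way, in this order (a step that is already met when the one before it is completed fails the run):
1. the lid is slid open by more than 80 mm (value of joint lid above 0.08 m), for 0.1 s.
2. the sanding block lies flat in the empty bay, let go (x of sanding_block in the frame of bay between -0.04 and 0.04 m and y of sanding_block in the frame of bay between -0.04 and 0.04 m and z of sanding_block in the frame of bay between -0.004 and 0.006 m and angle between sanding_block's own z axis and vertical below 0.08 rad and contact force between the fingers and sanding_block below 0.2 N and linear speed of sanding_block below 0.03 m/s), for 0.2 s.
At the end, for the whole second after the job is handed in: The lid is shut to within 3 mm; the sanding block lies flat, sole down, on the floor of the empty bay, at rest; the fence stop stands upright on the table, at rest (value of joint lid below 0.003 m and x of sanding_block in the frame of bay between -0.04 and 0.04 m and y of sanding_block in the frame of bay between -0.04 and 0.04 m and z of sanding_block in the frame of bay between -0.004 and 0.006 m and angle between sanding_block's own z axis and vertical below 0.08 rad and linear speed of each of sanding_block, fence_stop below 0.02 m/s and angle between fence_stop's own z axis and vertical below 0.1 rad and height (world z) of fence_stop between -0.008 and 0.008 m); the robot touches nothing.
It fails at once if the lid runs into the fence stop (contact force between lid and fence_stop above 1 N).
It fails at once if the fence stop is knocked over (angle between fence_stop's own z axis and vertical above 0.6 rad).
It fails at once if another thing is shifted by more than 30 mm (distance of any of long_offcut, short_offcut, marking_gauge, glue_bottle, mug, try_square, push_stick from where it was at the start of the episode above 0.03 m).
It also fails if it takes over 72 s, if anything falls off the work surface, if the arm or the gripper's body presses on something with over 40 N, if the wrist force passes 120 N, or if a joint passes its speed limit or range.

## Working session

There is one attempt and no reset: what is moved stays moved. The work goes in short steps, Python scripts to look and compute and a shell command to move; the robot and the scene stay as the last step left them, time stands still between calls to the robot, and variables do not carry over. Pictures are saved under pics/ and viewed, at most 10 in all, crops included, and the job is handed in when it is done.

```bash
ls; mkdir -p pics; cat > h.py <<'E'
import numpy as np, cv2, pickle
from workcell import bot
def snap(n,f):
    d=bot.grab_frame(n); pickle.dump(d,open(f'pics/{f}.pkl','wb'))
    cv2.imwrite(f'pics/{f}.png',cv2.cvtColor(np.array(d['pixels']),cv2.COLOR_RGB2BGR)); return d
def load(f): return pickle.load(open(f'pics/{f}.pkl','rb'))
def ray(d,u,v,z):
    E=np.array(d['extrinsics']);R=E[:3,:3];t=E[:3,3];c=-R.T@t
    r=R.T@np.array([(u-d['cx'])/d['fx'],(v-d['cy'])/d['fy'],1]);return c+r*(z-c[2])/r[2]
def proj(d,p):
    E=np.array(d['extrinsics']);q=E[:3,:3]@np.array(p)+E[:3,3];return d['cx']+d['fx']*q[0]/q[2],d['cy']+d['fy']*q[1]/q[2]
E
python3 - <<'E'
from h import *
for n in('top','side'):
    d=snap(n,n+'0');E=np.array(d['extrinsics']);print(n,d['fx'],-E[:3,:3].T@E[:3,3],E[:3,:3].round(2).tolist())
print(bot.observe())
E
```

```text
pics
top 439.60096641785833 [ 0.37296722 -0.01591353  1.44398833] [[0.01, -1.0, -0.01], [-0.99, -0.01, -0.15], [0.15, 0.01, -0.99]]
side 417.9346928199421 [ 0.48773056 -1.39135203  0.65002549] [[1.0, -0.06, 0.01], [-0.01, -0.39, -0.92], [0.06, 0.92, -0.39]]
{'clock': 0.1, 'qpos': array([-1.19318458,  0.52193451, -0.03630177,  1.59995526,  0.02121539,
        1.02106424, -0.11279749]), 'qd': array([ 2.16016091e-03, -3.01022220e-03,  7.23067538e-04, -1.39828746e-03,
       -4.96580397e-05,  5.85341423e-04,  1.09166208e-03]), 'joint_efforts': array([ 3.04663015e-03, -9.28493500e+01,  1.98375754e+00, -3.70525360e+01,
        1.81355677e-02,  5.37236076e-03,  1.33050912e-05]), 'position': array([0.27054186, 0.56308698, 0.23079444]), 'tool_rot': array([-3.14062091e+00,  9.28280422e-05,  2.69375836e+00]), 'force': array([-0.25455478,  0.64822761,  0.40292719]), 'moment': array([-0.05875814, -0.04302259,  0.0032593 ]), 'finger_force': 0.0, 'grip_width': 0.08575735450677621}
```

View pics/top0.png

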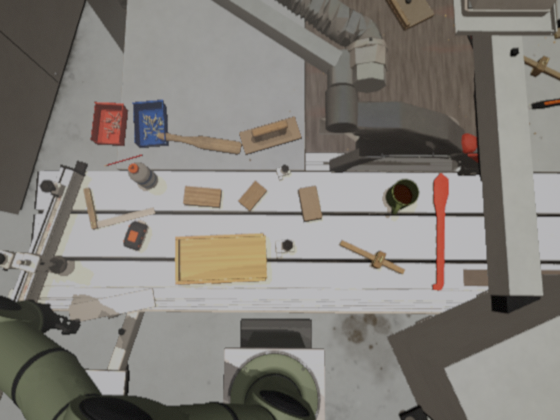

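View pics/side0.png

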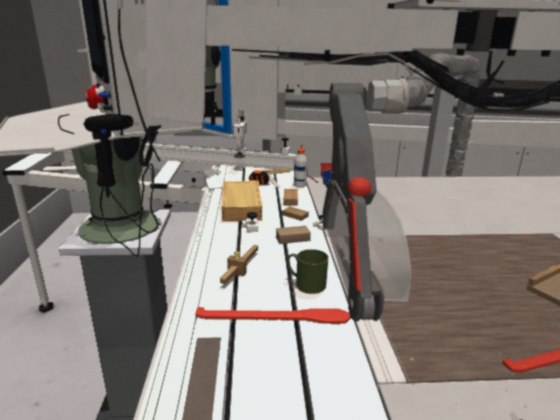

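Sanding block could be: the brown block at top (202,197), the one at (310,203), or the small one at (253,195). Fence stop could be (285,246), next to the lid end, or the other at (283,171). Next, a close crop and measurements of all of them.

```bash
python3 - <<'E'
from h import *
a=cv2.imread('pics/top0.png')[150:300,165:335];b=cv2.imread('pics/side0.png')[165:265,210:340]
a=cv2.resize(a,None,fx=3.5,fy=3.5,interpolation=cv2.INTER_CUBIC);b=cv2.resize(b,None,fx=3.5,fy=3.5,interpolation=cv2.INTER_CUBIC)
cv2.imwrite('pics/c1.png',a);cv2.imwrite('pics/c2.png',b)
d=load('top0');im=cv2.cvtColor(np.array(d['pixels']),cv2.COLOR_RGB2HSV)
m=((im[...,1]>60)&(im[...,0]<30)&(im[...,2]>60)).astype(np.uint8);m[:160]=0;m[300:]=0;m[:,:160]=0;m[:,420:]=0
cs,_=cv2.findContours(m,cv2.RETR_EXTERNAL,cv2.CHAIN_APPROX_NONE)
for c in cs:
    if cv2.contourArea(c)<150: continue
    r=cv2.minAreaRect(c);h=.062 if cv2.contourArea(c)>3000 else .032
    B=np.array([ray(d,u,v,h)[:2] for u,v in cv2.boxPoints(r)])
    print(np.round(r[0]),'ctr',B.mean(0).round(3),'edges',np.linalg.norm(B[1]-B[0]).round(3),np.linalg.norm(B[2]-B[1]).round(3),'ang',np.degrees(np.arctan2(*(B[1]-B[0])[::-1])).round(1),'col',np.array(d['pixels'])[int(r[0][1]),int(r[0][0])])
    if h>.05: print(B.round(3))
E
```

```text
[371. 258.] ctr [ 0.438 -0.309] edges 0.055 0.217 ang -15.8 col [161 133  98]
[220. 259.] ctr [0.429 0.169] edges 0.293 0.151 ang -87.3 col [185 164 114]
[[0.497 0.321]
 [0.511 0.027]
 [0.361 0.02 ]
 [0.347 0.308]]
[310. 203.] ctr [ 0.612 -0.113] edges 0.061 0.106 ang -80.0 col [149 128 105]
[202. 196.] ctr [0.632 0.239] edges 0.059 0.119 ang -2.1 col [157 132 103]
[252. 196.] ctr [0.636 0.075] edges 0.086 0.05 ang -38.2 col [149 124  97]
```

View pics/c1.png

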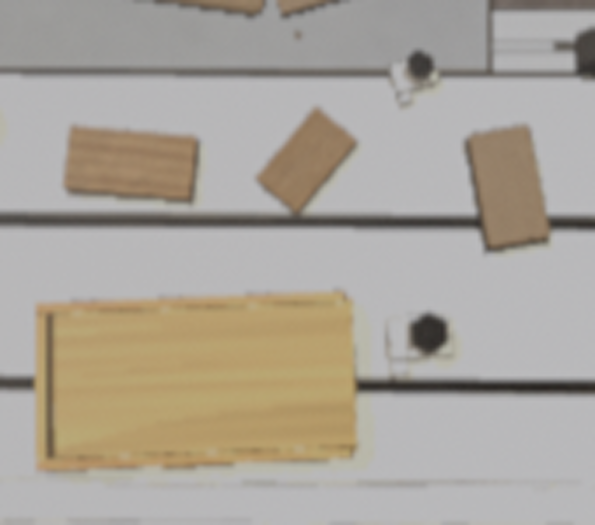

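View pics/c2.png

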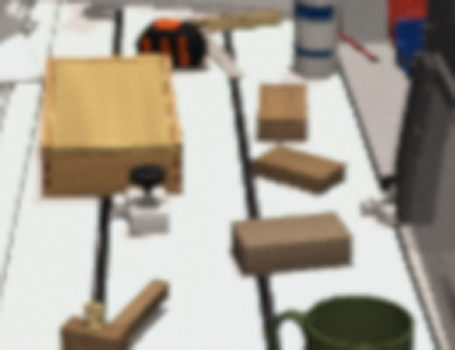

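The crop shows that the uniform tan block at top (310,203) measures 61x106 mm. The one at (202,197) is 59x119 mm with wood grain, so it is the long offcut, and (253,195) is the short one. The fence stop is at (285,246), directly outside the case's lid end, with its lug towards -x. The one at (283,171) is the decoy. Next I work out the stop's knob and body positions.

```bash
python3 - <<'E'
from h import *
d=load('top0');g=cv2.cvtColor(np.array(d['pixels']),cv2.COLOR_RGB2GRAY)
for (x0,y0,x1,y1) in((275,235,300,257),(275,160,292,180)):
    m=(g[y0:y1,x0:x1]<85).astype(np.uint8);n,l,s,c=cv2.connectedComponentsWithStats(m)
    for i in range(1,n):
        if s[i,4]>15:u,v=c[i]+[x0,y0];print('knob',u,v,s[i],ray(d,u,v,.060).round(4))
f=lambda x,y,z:ray(d,x/3.5+165-.4,y/3.5+150-.4,z).round(3)[:2]
for p in((387,317),(387,357),(452,357)):print('body corner',f(*p,.026))
print('case corners',[f(*p,.062) for p in((38,304),(346,292),(355,457),(38,470))])
print('lid +y edge',f(51,313,.062),f(51,458,.062))
print('block corners',[f(*p,.034) for p in((467,139),(528,126),(549,240),(488,249))])
s=load('side0');g=cv2.cvtColor(np.array(s['pixels']),cv2.COLOR_RGB2GRAY)
m=(g[205:225,240:262]<70).astype(np.uint8);n,l,st,c=cv2.connectedComponentsWithStats(m)
for i in range(1,n):
    if st[i,4]>12:print('side knob',c[i]+[240,205],st[i])
k=ray(d,287.3,245.2,.058);print(k,proj(s,k))
E
```

```text
knob 287.09589041095893 244.9041095890411 [ 8  5  9 11 73] [ 0.4738 -0.0394  0.06  ]
knob 284.61290322580646 168.25806451612902 [ 7  5  6  7 31] [ 0.7213 -0.0304  0.06  ]
body corner [ 0.491 -0.001]
body corner [ 0.454 -0.002]
body corner [ 0.455 -0.061]
case corners [array([0.498, 0.313]), array([0.511, 0.035]), array([0.364, 0.026]), array([0.35 , 0.307])]
lid +y edge [0.49  0.301] [0.361 0.296]
block corners [array([ 0.658, -0.075]), array([ 0.67 , -0.132]), array([ 0.563, -0.151]), array([ 0.554, -0.094])]
side knob [251.75       214.73333333] [ 7  7 11  8 60]
[ 0.47304623 -0.04012077  0.058     ] (np.float64(251.1077498761765), np.float64(214.42154637409058))
```

Top and side views agree on the knob at (0.473, -0.040). The decoy's knob is clearly smaller (6 px across against 9). The case comes out at 147x278 mm, centred at (0.431, 0.170) with yaw about 2.7°. First move: go above the knob.

```bash
python3 -m crank '{"travel":[[0.7,-2,0],[2,-6,0],[3.4,-10,0],[4.8,-14.5,0],[6.3,-19,0]],"turn":[[0,0,-4],[0,0,-8],[0,0,-12],[0,0,-17],[0,0,-22]],"gripper":[0,0,0,0,0]}' 60
python3 -m crank '{"travel":[[1.4,-4.4,0],[2.8,-8.8,0],[4.2,-13.2,0],[5.6,-17.6,0],[7,-22,0]],"turn":[[0,0,-5],[0,0,-10],[0,0,-15],[0,0,-20],[0,0,-24]],"gripper":[0,0,0,0,0]}'
python3 -m crank '{"travel":[[1.5,-4.4,-2],[3,-8.8,-4],[4.5,-13.2,-6],[6,-17,-7.5],[7,-19.3,-8]],"turn":[[0,0,-5],[0,0,-10],[0,0,-14],[0,0,-17],[0,0,-18.3]],"gripper":[0,0,0,0,0]}'
python3 - <<'E'
from h import *
s=bot.observe();print(s['position'],s['tool_rot'],s['qpos'].round(2),s['force'])
d=snap('wrist','w1');print(d['extrinsics'],d['fx'])
E
```

```text
clock: 0.6
position: [0.3337, 0.3715, 0.2311]
tool_rot: [-3.141, -0.0, 2.307]
force: [1.5, -0.6, 0.1]
grip_width: 0.0855
finger_force: 0.0
clock: 1.1
position: [0.4037, 0.1515, 0.2314]
tool_rot: [3.141, -0.0, 1.888]
force: [0.7, -0.2, 0.1]
grip_width: 0.0857
finger_force: 0.0
clock: 1.6
position: [0.4734, -0.0428, 0.1498]
tool_rot: [-3.14, 0.001, 1.567]
force: [0.5, 0.8, 0.5]
grip_width: 0.0852
finger_force: 0.0
[ 0.47339069 -0.0427984   0.14980645] [-3.13973674e+00  1.14319555e-03  1.56696049e+00] [-0.31  0.43  0.36  2.07 -0.24  0.67  0.2 ] [0.49159998 0.84318037 0.50335909]
[[ 0.99998971 -0.0042395  -0.00161683 -0.47402073]
 [-0.00355542 -0.95353105  0.3012738  -0.05323834]
 [-0.00281895 -0.30126495 -0.9535363   0.2896576 ]
 [ 0.          0.          0.          1.        ]] 311.75622801633466
```

View pics/w1.png

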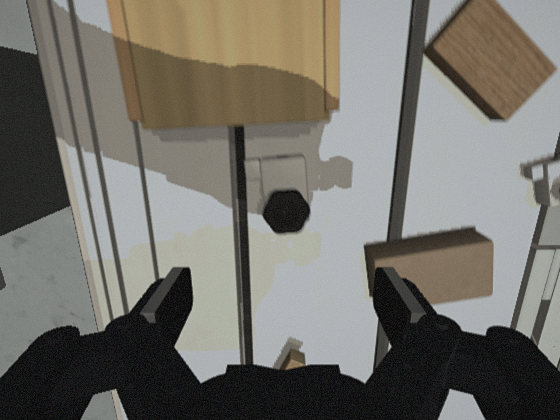

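The wrist view shows the knob at (286,211), the case's low end at (140,126) to (337,110), and the tan block at about (430,262). Refining from this view.

```bash
python3 - <<'E'
from h import *
d=load('w1');P=lambda u,v,z:ray(d,u,v,z).round(4)[:2]
g=cv2.cvtColor(np.array(d['pixels']),cv2.COLOR_RGB2GRAY);m=(g[180:240,255:320]<45).astype(np.uint8)
n,l,s,c=cv2.connectedComponentsWithStats(m);i=1+s[1:,4].argmax();u,v=c[i]+[255,180];print('knob',u,v,s[i],P(u,v,.062))
print('case',P(140,124,.062),P(338,108,.062),P(108,0,.062),P(340,0,.062))
print('stop body',P(305,155,.026),P(247,158,.026))
print('block top',P(366,243,.034),P(489,229,.034),P(493,239,.034),P(366,258,.034))
E
```

```text
knob 285.8983957219251 211.12232620320856 [   8   11   47   42 1496] [ 0.4766 -0.0383]
case [0.3731 0.027 ] [0.5131 0.0372] [0.3635 0.1031] [0.5111 0.1024]
stop body [ 0.4931 -0.    ] [ 0.444  -0.0024]
block top [ 0.5485 -0.0774] [ 0.6558 -0.0644] [ 0.6612 -0.0739] [ 0.5496 -0.0922]
```

```bash
python3 -m crank '{"travel":[[0.15,0.4,-2.5],[0.15,0.4,-5.5],[0.15,0.4,-8.5],[0.15,0.4,-10.5],[0.15,0.4,-11.2]],"turn":[[0,0,0],[0,0,0],[0,0,0],[0,0,0],[0,0,0]],"gripper":[0,0,0,0,0]}' 40
python3 -m crank '{"travel":[[0,0,0],[0,0,0],[0,0,0],[0,0,0],[0,0,0]],"turn":[[0,0,0],[0,0,0],[0,0,0],[0,0,0],[0,0,0]],"gripper":[0.3,0.5,0.7,0.9,0.9]}' 40
python3 -m crank '{"travel":[[0,0,0],[0,0,0],[0,0,0],[0,0,0],[0,0,0]],"turn":[[0,0,0],[0,0,0],[0,0,0],[0,0,0],[0,0,0]],"gripper":[0.9,0.9,0.9,0.9,0.9]}' 40
```

```text
clock: 2.15
position: [0.4741, -0.0356, 0.0376]
tool_rot: [-3.139, 0.0, 1.572]
force: [0.1, 0.4, 1.3]
grip_width: 0.0855
finger_force: 0.0
clock: 2.65
position: [0.4757, -0.0356, 0.0404]
tool_rot: [3.14, -0.0, 1.572]
force: [-2.7, 0.3, 12.0]
grip_width: 0.0362
finger_force: 38.7
clock: 3.15
position: [0.4757, -0.0355, 0.0404]
tool_rot: [3.14, -0.0, 1.572]
force: [-1.6, -0.6, 11.5]
grip_width: 0.0367
finger_force: 38.7
```

```bash
python3 -m crank '{"travel":[[0,0,0.6],[0,0,2],[0,0,4],[0,0,6],[0,0,7]],"turn":[[0,0,0],[0,0,0],[0,0,0],[0,0,0],[0,0,0]],"gripper":[0.9,0.9,0.9,0.9,0.9]}' 40
python3 - <<'E'
from h import *
snap('side','s1')
im=cv2.imread('pics/s1.png')[165:285,190:340];cv2.imwrite('pics/s1c.png',cv2.resize(im,None,fx=3.5,fy=3.5,interpolation=cv2.INTER_CUBIC))
E
```

```text
clock: 3.65
position: [0.4756, -0.0356, 0.1111]
tool_rot: [3.14, -0.0, 1.572]
force: [-0.1, 0.2, -3.6]
grip_width: 0.037
finger_force: 40.7
```

View pics/s1c.png

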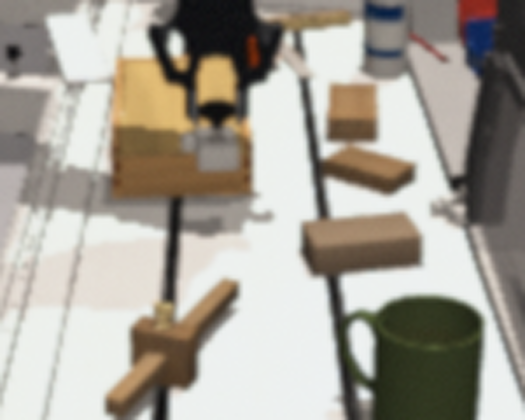

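The stop hangs upright under the gripper (crop about (215,150)). Carrying it to open table at about (0.60, -0.25).

```bash
python3 -m crank '{"travel":[[1,-1.8,0.3],[3.3,-5.5,0.3],[5.8,-10,0.3],[8.3,-14.3,0.3],[10.5,-18,0.3]],"turn":[[0,0,0],[0,0,0],[0,0,0],[0,0,0],[0,0,0]],"gripper":[0.9,0.9,0.9,0.9,0.9]}' 40
python3 -m crank '{"travel":[[1.2,-2.2,0],[2,-3.5,0],[2,-3.5,-2],[2,-3.5,-4],[2,-3.5,-6]],"turn":[[0,0,0],[0,0,0],[0,0,0],[0,0,0],[0,0,0]],"gripper":[0.9,0.9,0.9,0.9,0.9]}' 40
python3 -m crank '{"travel":[[0,0,-0.3],[0,0,-0.6],[0,0,-0.9],[0,0,-1.1],[0,0,-1.1]],"turn":[[0,0,0],[0,0,0],[0,0,0],[0,0,0],[0,0,0]],"gripper":[0.9,0.9,0.9,0.9,0.9]}' 40
```

```text
clock: 4.2
position: [0.5807, -0.2179, 0.1117]
tool_rot: [-3.141, 0.0, 1.571]
force: [1.4, 1.5, -2.3]
grip_width: 0.0368
finger_force: 40.8
clock: 4.7
position: [0.5998, -0.2505, 0.0508]
tool_rot: [-3.141, -0.0, 1.571]
force: [-0.3, 0.8, -3.2]
grip_width: 0.0366
finger_force: 41.0
clock: 5.2
position: [0.6003, -0.2506, 0.0416]
tool_rot: [3.141, 0.0, 1.572]
force: [0.2, -0.2, -2.0]
grip_width: 0.0367
finger_force: 40.8
```

```bash
python3 -m crank '{"travel":[[0,0,-0.1],[0,0,-0.1],[0,0,-0.1],[0,0,-0.1],[0,0,-0.1]],"turn":[[0,0,0],[0,0,0],[0,0,0],[0,0,0],[0,0,0]],"gripper":[0.55,0.5,0.3,0,0]}' 40
python3 -m crank '{"travel":[[0,0,0],[0,0,2],[0,0,5],[0,0,9],[0,0,12]],"turn":[[0,0,0],[0,0,0],[0,0,0],[0,0,0],[0,0,0]],"gripper":[0,0,0,0,0]}' 40
python3 - <<'E'
from h import *
snap('side','s2');d=snap('wrist','w2')
im=cv2.imread('pics/s2.png')[165:285,190:340];cv2.imwrite('pics/s2c.png',np.hstack([cv2.resize(im,None,fx=2.8,fy=2.8,interpolation=cv2.INTER_CUBIC),cv2.resize(cv2.imread('pics/w2.png'),(376,336))]))
E
```

```text
clock: 5.7
position: [0.6002, -0.2507, 0.0404]
tool_rot: [3.141, 0.0, 1.571]
force: [0.1, 0.3, -0.3]
grip_width: 0.0835
finger_force: 0.0
clock: 6.2
position: [0.6003, -0.2509, 0.1625]
tool_rot: [3.141, 0.0, 1.571]
force: [-0.0, -0.2, -0.8]
grip_width: 0.0856
finger_force: 0.0
```

View pics/s2c.png

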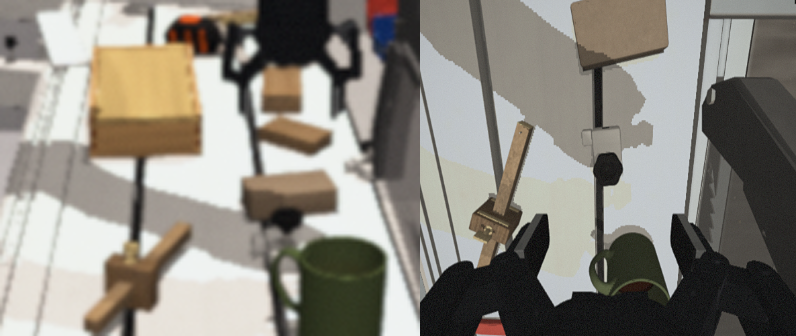

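The wrist view shows the stop standing at (0.60,-0.25) and the block with rounded corners, which confirms it is the sanding block. Now to the lid with the fingers shut.

```bash
python3 -m crank '{"travel":[[-0.7,2,0],[-2,6,0],[-3.5,10,0],[-5,14.5,0],[-6.5,19,0]],"turn":[[0,0,0],[0,0,0],[0,0,0],[0,0,0],[0,0,0]],"gripper":[1,1,1,1,1]}' 60
python3 -m crank '{"travel":[[-1.5,4.4,0],[-3,8.8,-0.5],[-4.5,13.2,-1],[-6,17.6,-2],[-7.5,22,-3]],"turn":[[0,0,0],[0,0,0],[0,0,0],[0,0,0],[0,0,0]],"gripper":[1,1,1,1,1]}'
python3 -m crank '{"travel":[[-1.5,4.4,-1],[-2.8,8,-2],[-3.2,9.1,-3.5],[-3.2,9.1,-5.2],[-3.2,9.1,-5.8]],"turn":[[0,0,0],[0,0,0],[0,0,0],[0,0,0],[0,0,0]],"gripper":[1,1,1,1,1]}'
```

```text
clock: 6.8
position: [0.5341, -0.0592, 0.1599]
tool_rot: [-3.141, -0.0, 1.571]
force: [1.4, -0.1, 0.3]
grip_width: 0.012
finger_force: 0.0
clock: 7.3
position: [0.4593, 0.161, 0.13]
tool_rot: [3.141, -0.0, 1.571]
force: [0.8, 0.3, -1.5]
grip_width: 0.0005
finger_force: 0.0
clock: 7.8
position: [0.4273, 0.2503, 0.0708]
tool_rot: [-3.14, 0.001, 1.573]
force: [-0.9, -0.4, 0.0]
grip_width: 0.0005
finger_force: 0.0
```

```bash
python3 -m crank '{"travel":[[0,0,-0.3],[0,0,-0.6],[0,0,-0.9],[0,0,-1.1],[0,0,-1.2]],"turn":[[0,0,0],[0,0,0],[0,0,0],[0,0,0],[0,0,0]],"gripper":[1,1,1,1,1]}'
```

```text
clock: 8.3
position: [0.4286, 0.2505, 0.0616]
tool_rot: [3.141, -0.001, 1.571]
force: [-10.2, -4.8, 50.8]
grip_width: -0.0004
finger_force: 25.3
```

```bash
python3 -m crank '{"travel":[[0,0,0.1],[0,0,0.2],[0,0,0.2],[0,0,0.2],[0,0,0.2]],"turn":[[0,0,0],[0,0,0],[0,0,0],[0,0,0],[0,0,0]],"gripper":[1,1,1,1,1]}'
```

```text
clock: 8.8
position: [0.4281, 0.2504, 0.0622]
tool_rot: [-3.142, 0.0, 1.571]
force: [-0.7, 0.4, -0.4]
grip_width: 0.0003
finger_force: 0.0
```

```bash
python3 -m crank '{"travel":[[0,0,-0.05],[0,0,-0.1],[0,0,-0.1],[0,0,-0.1],[0,0,-0.1]],"turn":[[0,0,0],[0,0,0],[0,0,0],[0,0,0],[0,0,0]],"gripper":[1,1,1,1,1]}'
```

```text
clock: 9.3
position: [0.4282, 0.2504, 0.0619]
tool_rot: [3.142, -0.0, 1.571]
force: [-4.5, -1.6, 20.4]
grip_width: 0.0
finger_force: 10.2
```

```bash
python3 -m crank '{"travel":[[0,-0.5,0],[0.1,-1.3,0],[0.1,-2.2,0],[0.15,-3.1,0],[0.2,-4,0]],"turn":[[0,0,0],[0,0,0],[0,0,0],[0,0,0],[0,0,0]],"gripper":[1,1,1,1,1]}'
python3 - <<'E'
from h import *
snap('side','s3')
E
```

```text
clock: 9.8
position: [0.4301, 0.211, 0.0619]
tool_rot: [3.141, -0.001, 1.572]
force: [-5.9, 4.1, 20.6]
grip_width: -0.0
finger_force: 10.0
```

```bash
python3 -m crank '{"travel":[[0.05,-0.9,0],[0.1,-1.9,0],[0.15,-2.9,0],[0.2,-3.9,0],[0.3,-4.9,0]],"turn":[[0,0,0],[0,0,0],[0,0,0],[0,0,0],[0,0,0]],"gripper":[1,1,1,1,1]}'
python3 -m crank '{"travel":[[0.05,-1,0],[0.1,-2,0],[0.15,-3,0],[0.2,-4,0],[0.3,-5,0]],"turn":[[0,0,0],[0,0,0],[0,0,0],[0,0,0],[0,0,0]],"gripper":[1,1,1,1,1]}'
python3 -m crank '{"travel":[[0.05,-0.8,0],[0.1,-1.5,0],[0.1,-2,0],[0.1,-2,0],[0.1,-2,0]],"turn":[[0,0,0],[0,0,0],[0,0,0],[0,0,0],[0,0,0]],"gripper":[1,1,1,1,1]}'
python3 - <<'E'
from h import *
snap('top','t3')
im=cv2.imread('pics/t3.png')[150:300,165:335];cv2.imwrite('pics/t3c.png',cv2.resize(im,None,fx=3.5,fy=3.5,interpolation=cv2.INTER_CUBIC))
E
```

```text
clock: 10.35
position: [0.4325, 0.1617, 0.0618]
tool_rot: [-3.141, -0.001, 1.572]
force: [-10.4, 4.5, 26.4]
grip_width: 0.0001
finger_force: 13.2
clock: 10.85
position: [0.435, 0.1115, 0.0618]
tool_rot: [-3.139, -0.001, 1.572]
force: [-13.5, 3.2, 31.5]
grip_width: 0.0001
finger_force: 15.6
clock: 11.35
position: [0.4372, 0.0921, 0.0618]
tool_rot: [3.141, -0.001, 1.572]
force: [-5.9, 4.3, 22.0]
grip_width: -0.0004
finger_force: 11.3
```

View pics/t3c.png

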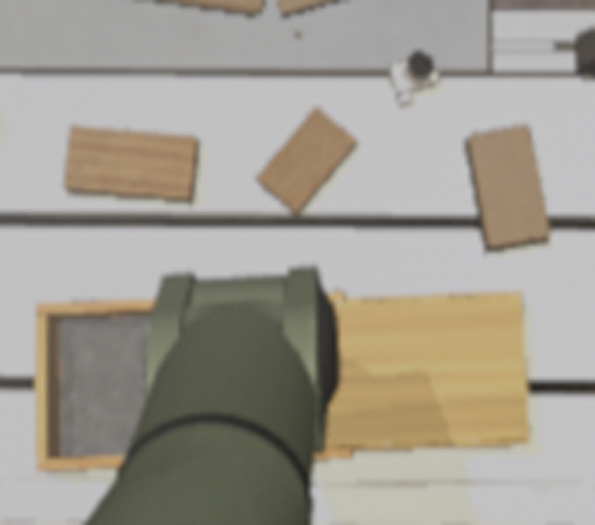

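The top view shows the lid out by about 160 mm, its right edge moved from crop x 355 to 525, with the grey empty bay exposed. Next, the block.

```bash
python3 -m crank '{"travel":[[0,0,1],[0,0,3.5],[0,-1,6.5],[1.5,-3,9],[4,-6,10]],"turn":[[0,0,0],[0,0,-4],[0,0,-11],[0,0,-19],[0,0,-27]],"gripper":[1,0.8,0.4,0,0]}' 60
python3 -m crank '{"travel":[[3,-3.5,0],[6,-7,0],[9,-10.5,0],[11.5,-13,0],[13.4,-14.5,0]],"turn":[[0,0,-8],[0,0,-16],[0,0,-24],[0,0,-32],[0,0,-40]],"gripper":[0,0,0,0,0]}'
python3 -m crank '{"travel":[[0,0,0],[0,0,0],[0,0,0],[0,0,0],[0,0,0]],"turn":[[0,0,-7],[0,0,-13],[0,0,-13],[0,0,-13],[0,0,-13]],"gripper":[0,0,0,0,0]}'
python3 - <<'E'
from h import *
s=bot.observe();print(s['position'],s['tool_rot'],s['qpos'].round(2))
d=snap('wrist','w4')
im=cv2.cvtColor(np.array(d['pixels']),cv2.COLOR_RGB2HSV)
m=((im[...,1]>50)&(im[...,0]<25)&(im[...,2]>80)).astype(np.uint8)
cs,_=cv2.findContours(m,cv2.RETR_EXTERNAL,cv2.CHAIN_APPROX_NONE)
for c in cs:
    if cv2.contourArea(c)>2000: print(cv2.contourArea(c),cv2.boundingRect(c))
E
```

```text
clock: 11.9
position: [0.4776, 0.032, 0.1638]
tool_rot: [3.141, -0.003, 1.097]
force: [0.5, 0.2, -0.7]
grip_width: 0.058
finger_force: 0.0
clock: 12.4
position: [0.6121, -0.1163, 0.1615]
tool_rot: [3.141, 0.0, 0.395]
force: [-0.3, 0.0, 0.5]
grip_width: 0.0854
finger_force: 0.0
clock: 12.9
position: [0.6111, -0.1135, 0.1615]
tool_rot: [-3.141, -0.0, 0.178]
force: [-0.8, -0.3, 0.5]
grip_width: 0.085
finger_force: 0.0
[ 0.61110609 -0.11348394  0.16146636] [-3.14139761e+00 -1.94971174e-04  1.78041417e-01] [-0.35  0.7   0.68  1.7  -0.53  0.93 -0.84]
5007.0 (175, 308, 99, 75)
6442.0 (0, 273, 137, 104)
6113.0 (250, 135, 68, 117)
6087.0 (22, 70, 110, 114)
```

View pics/w4.png

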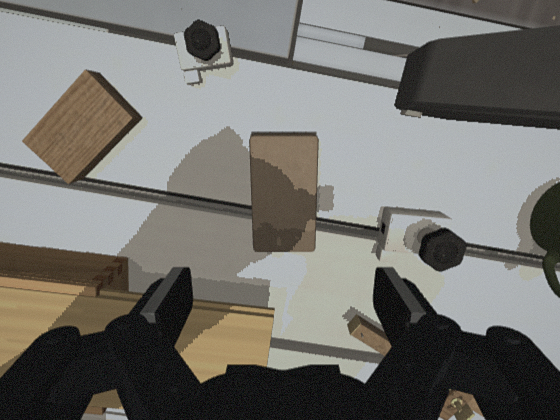

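The block is at (250-318, 133-251), square with the image and between the fingers.

```bash
python3 - <<'E'
from h import *
d=load('w4')
Q=np.array([ray(d,u,v,.034)[:2] for u,v in((251,134),(317,134),(316,245),(254,245))]);print(Q.round(4),Q.mean(0))
for i in range(4):
    e=Q[(i+1)%4]-Q[i];print(np.linalg.norm(e).round(4),np.degrees(np.arctan2(e[1],e[0])).round(1))
# stop body clearance: near corner
print(ray(d,382,215,.026),ray(d,385,255,.0))
E
```

```text
[[ 0.6659 -0.0764]
 [ 0.6757 -0.131 ]
 [ 0.5765 -0.1513]
 [ 0.5662 -0.0941]] [ 0.62108094 -0.11320832]
0.0555 -79.8
0.1013 -168.4
0.0581 100.2
0.1012 10.0
[ 0.61394266 -0.20729477  0.026     ] [ 0.564188   -0.23273513  0.        ]
```

```bash
python3 -m crank '{"travel":[[0.2,0,-3],[0.2,0,-7],[0.2,0,-11],[0.2,0,-14],[0.2,0,-15.2]],"turn":[[0,0,0],[0,0,0],[0,0,0],[0,0,0],[0,0,0]],"gripper":[0,0,0,0,0]}' 50
python3 -m crank '{"travel":[[0,0,0],[0,0,0],[0,0,0],[0,0,0],[0,0,0]],"turn":[[0,0,0],[0,0,0],[0,0,0],[0,0,0],[0,0,0]],"gripper":[0.15,0.3,0.5,0.5,0.5]}' 50
python3 -m crank '{"travel":[[0,0,0.3],[0,0,2],[0,0,5],[0,0,8.5],[0,0,12]],"turn":[[0,0,0],[0,0,0],[0,0,0],[0,0,0],[0,0,0]],"gripper":[0.6,0.6,0.6,0.6,0.6]}' 50
python3 - <<'E'
from h import *
s=bot.observe();print(s['position'],s['grip_width'],s['finger_force'])
snap('side','s5');snap('wrist','w5')
im=cv2.imread('pics/s5.png')[120:290,190:380];cv2.imwrite('pics/s5c.png',np.hstack([cv2.resize(im,None,fx=2.1,fy=2.1,interpolation=cv2.INTER_CUBIC),cv2.resize(cv2.imread('pics/w5.png'),(376,357))]))
E
```

```text
clock: 13.45
position: [0.6118, -0.1133, 0.0068]
tool_rot: [-3.14, 0.003, 0.176]
force: [0.9, 0.7, 0.3]
grip_width: 0.0856
finger_force: 0.0
clock: 13.95
position: [0.6141, -0.1138, 0.011]
tool_rot: [3.141, -0.002, 0.175]
force: [-2.3, -0.4, 9.9]
grip_width: 0.059
finger_force: 54.9
clock: 14.45
position: [0.613, -0.1138, 0.132]
tool_rot: [3.141, -0.0, 0.175]
force: [-0.2, -0.6, -0.3]
grip_width: 0.0589
finger_force: 53.9
[ 0.61298617 -0.11376595  0.13201679] 0.05888850884761661 53.946393728256226
```

View pics/s5c.png

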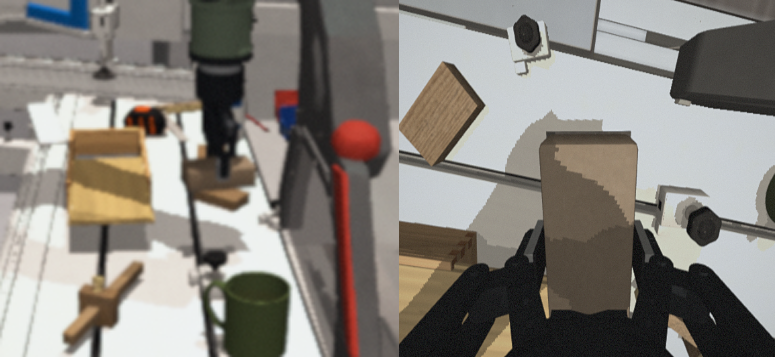

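Block held level, with grip width 59 mm. I compute its offset in the grip from the wrist view.

```bash
python3 -m crank '{"travel":[[-1,2,0],[-3,5.5,0.5],[-5,9.5,0.5],[-7.2,13.5,0.5],[-9.4,17.5,0.5]],"turn":[[0,0,0],[0,0,-1],[0,0,-2],[0,0,-3],[0,0,-4]],"gripper":[0.6,0.6,0.6,0.6,0.6]}' 50
python3 -m crank '{"travel":[[-2.2,4.1,0],[-4.4,8.2,0],[-6.6,12.3,0],[-8.2,15.5,0],[-9.1,17.1,0]],"turn":[[0,0,-1],[0,0,-2],[0,0,-2.6],[0,0,-2.8],[0,0,-2.8]],"gripper":[0.6,0.6,0.6,0.6,0.6]}' 50
python3 - <<'E'
from h import *
d=load('w5');p=np.array([.613,-.1138]);a=np.array([np.cos(.175),np.sin(.175)])
for u,v in((217,162),(351,162)):
    q=ray(d,u,v,.155)[:2]-p;print('far edge along',q@a,'across',q@[-a[1],a[0]])
s=bot.observe();print(s['position'],s['tool_rot'])
snap('wrist','w6');snap('top','t6')
a=cv2.imread('pics/t6.png')[205:300,165:285]
cv2.imwrite('pics/c6.png',np.hstack([cv2.resize(a,(420,332),interpolation=cv2.INTER_CUBIC),cv2.resize(cv2.imread('pics/w6.png')[0:420,:],(380,332))]))
E
```

```text
clock: 15.05
position: [0.518, 0.0627, 0.1349]
tool_rot: [-3.141, -0.0, 0.104]
force: [1.0, 0.9, -1.3]
grip_width: 0.0589
finger_force: 54.0
clock: 15.55
position: [0.4263, 0.2354, 0.1347]
tool_rot: [-3.14, 0.001, 0.06]
force: [1.2, 0.2, -0.9]
grip_width: 0.059
finger_force: 54.0
far edge along 0.060529266390297244 across 0.025264485655877626
far edge along 0.06046488765434367 across -0.028226729387077605
[0.42630983 0.23538769 0.1346548 ] [-3.14036044e+00  5.81855891e-04  5.98698275e-02]
```

View pics/c6.png

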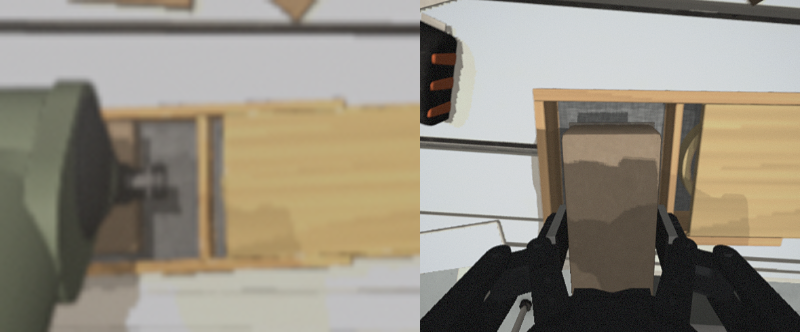

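The wrist view shows the bay directly below: far wall's inner edge at about crop (557,101), divider at crop x 672, lid clear of it on the right.

```bash
python3 - <<'E'
from h import *
d=load('w6');f=lambda c,r,z:ray(d,(c-420)*560/380,r*420/332,z)[:2]
yaw=np.radians(3.2);ux=np.array([np.cos(yaw),np.sin(yaw)]);uy=np.array([-ux[1],ux[0]])
q=f(534,90,.062);print('outer corner',q,'-> centre',q-.075*ux-.14*uy)
q=f(557,101,.062);print('inner corner',q,'-> centre',q-.065*ux-.13*uy)
q=f(800,103,.062);p=f(534,90,.062);e=q-p;print('+x edge yaw',np.degrees(np.arctan2(e[0],-e[1])))
for z in(.049,.057):print('divider mid',f(679,104,z))
q=f(696,235,.062);print('lid end',q)
E
```

```text
outer corner [0.49835719 0.3155271 ] -> centre [0.43128914 0.17155878]
inner corner [0.49081914 0.29346325] -> centre [0.43317729 0.16003756]
+x edge yaw 1.1108105832519228
divider mid [0.49502598 0.16968445]
divider mid [0.49532514 0.17217299]
lid end [0.37064116 0.13432962]
```

```bash
python3 -m crank '{"travel":[[-0.2,0,-1],[-0.2,0,-3.5],[-0.2,0,-6],[-0.2,0,-8],[-0.2,0,-9]],"turn":[[0,0,0],[0,0,0],[0,0,0],[0,0,0],[0,0,0]],"gripper":[0.6,0.6,0.6,0.6,0.6]}' 50
python3 -m crank '{"travel":[[0,0,-0.6],[0,0,-1.1],[0,0,-1.6],[0,0,-2],[0,0,-2.2]],"turn":[[0,0,0],[0,0,0],[0,0,0],[0,0,0],[0,0,0]],"gripper":[0.6,0.6,0.6,0.6,0.6]}' 50
```

```text
clock: 16.15
position: [0.426, 0.2307, 0.0427]
tool_rot: [3.14, 0.001, 0.055]
force: [0.0, 0.2, 0.5]
grip_width: 0.0589
finger_force: 54.1
clock: 16.65
position: [0.4262, 0.2325, 0.0222]
tool_rot: [-3.141, -0.0, 0.057]
force: [-0.2, -1.2, -0.6]
grip_width: 0.0592
finger_force: 54.1
```

```bash
python3 -m crank '{"travel":[[0,0,-0.1],[0,0,-0.2],[0,0,-0.3],[0,0,-0.35],[0,0,-0.35]],"turn":[[0,0,0],[0,0,0],[0,0,0],[0,0,0],[0,0,0]],"gripper":[0.6,0.6,0.6,0.6,0.6]}' 50
```

```text
clock: 17.15
position: [0.4261, 0.2324, 0.019]
tool_rot: [-3.141, -0.0, 0.057]
force: [-1.9, -0.6, 4.5]
grip_width: 0.0589
finger_force: 54.7
```

```bash
python3 -m crank '{"travel":[[0,0,0],[0,0,0],[0,0,0],[0,0,0],[0,0,0]],"turn":[[0,0,0],[0,0,0],[0,0,0],[0,0,0],[0,0,0]],"gripper":[0.25,0.15,0.1,0.1,0.1]}' 50
python3 -m crank '{"travel":[[0,0,0.5],[0,0,3],[0,0,7],[0,0,11],[0,0,14]],"turn":[[0,0,0],[0,0,0],[0,0,0],[0,0,0],[0,0,0]],"gripper":[0.1,0.1,0.1,0.1,0.1]}' 50
python3 - <<'E'
from h import *
d=snap('wrist','w7')
E
```

```text
clock: 17.65
position: [0.4261, 0.2324, 0.0188]
tool_rot: [3.142, 0.0, 0.057]
force: [0.1, 1.0, -0.4]
grip_width: 0.0768
finger_force: 0.0
clock: 18.15
position: [0.4262, 0.2321, 0.1611]
tool_rot: [-3.141, -0.001, 0.056]
force: [1.4, 0.5, -0.3]
grip_width: 0.0772
finger_force: 0.0
```

View pics/w7.png

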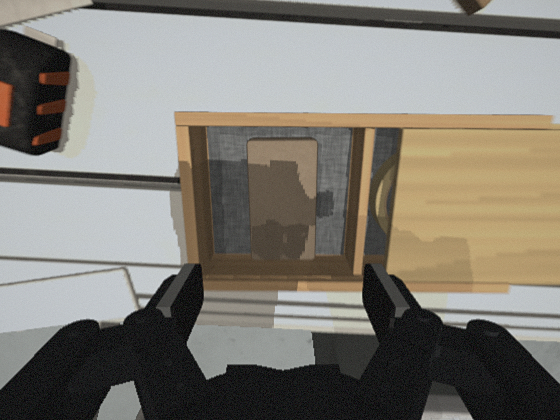

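The block lies flat in the bay (pixels 248-317 by 138-258), clear of all walls, and the lid and divider are untouched. Now to shut the lid; I'll judge the rest by numbers.

```bash
python3 -m crank '{"travel":[[0.2,-3,0],[0.5,-7,0],[0.9,-11.5,0],[1.1,-15.5,-1],[1.2,-18,-3]],"turn":[[0,0,0],[0,0,0],[0,0,0],[0,0,0],[0,0,0]],"gripper":[1,1,1,1,1]}' 60
python3 -m crank '{"travel":[[0,-1,-2],[0,-1,-4],[0,-1,-5.2],[0,-1,-5.9],[0,-1,-6.2]],"turn":[[0,0,0],[0,0,0],[0,0,0],[0,0,0],[0,0,0]],"gripper":[1,1,1,1,1]}' 60
```

```text
clock: 18.7
position: [0.4386, 0.05, 0.1296]
tool_rot: [-3.141, -0.002, 0.055]
force: [1.2, 1.0, 0.1]
grip_width: 0.0037
finger_force: 0.0
clock: 19.2
position: [0.4381, 0.0423, 0.0666]
tool_rot: [3.142, 0.0, 0.056]
force: [0.6, -0.5, -0.0]
grip_width: 0.0
finger_force: 0.0
```

```bash
python3 -m crank '{"travel":[[0,0,-0.2],[0,0,-0.35],[0,0,-0.45],[0,0,-0.5],[0,0,-0.5]],"turn":[[0,0,0],[0,0,0],[0,0,0],[0,0,0],[0,0,0]],"gripper":[1,1,1,1,1]}' 60
```

```text
clock: 19.7
position: [0.4383, 0.0425, 0.0621]
tool_rot: [-3.141, -0.0, 0.057]
force: [-0.8, 0.8, 3.5]
grip_width: 0.0
finger_force: 2.1
```

```bash
python3 -m crank '{"travel":[[0,0,-0.05],[0,0,-0.1],[0,0,-0.1],[0,0,-0.1],[0,0.3,-0.1]],"turn":[[0,0,0],[0,0,0],[0,0,0],[0,0,0],[0,0,0]],"gripper":[1,1,1,1,1]}' 60
python3 -m crank '{"travel":[[0,0.7,0],[-0.1,1.6,0],[-0.15,2.5,0],[-0.2,3.4,0],[-0.25,4.3,0]],"turn":[[0,0,0],[0,0,0],[0,0,0],[0,0,0],[0,0,0]],"gripper":[1,1,1,1,1]}'
```

```text
clock: 20.2
position: [0.4383, 0.0448, 0.0618]
tool_rot: [-3.141, -0.001, 0.055]
force: [-8.5, -4.5, 36.2]
grip_width: 0.0002
finger_force: 17.9
clock: 20.7
position: [0.4361, 0.0882, 0.0618]
tool_rot: [-3.141, -0.002, 0.056]
force: [-5.9, -4.2, 31.5]
grip_width: 0.0001
finger_force: 16.1
```

```bash
python3 -m crank '{"travel":[[-0.05,1,0.03],[-0.1,2,0.04],[-0.15,3,0.04],[-0.2,4,0.04],[-0.25,5,0.04]],"turn":[[0,0,0],[0,0,0],[0,0,0],[0,0,0],[0,0,0]],"gripper":[1,1,1,1,1]}' 60
python3 -m crank '{"travel":[[-0.05,1,0],[-0.1,2,0],[-0.15,3,0],[-0.2,4,0],[-0.25,5,0]],"turn":[[0,0,0],[0,0,0],[0,0,0],[0,0,0],[0,0,0]],"gripper":[1,1,1,1,1]}'
python3 -m crank '{"travel":[[-0.05,0.5,0],[-0.05,0.9,0],[-0.1,1.2,0],[-0.1,1.5,0],[-0.1,1.8,0]],"turn":[[0,0,0],[0,0,0],[0,0,0],[0,0,0],[0,0,0]],"gripper":[1,1,1,1,1]}'
```

```text
clock: 21.2
position: [0.4338, 0.1383, 0.0619]
tool_rot: [-3.141, -0.002, 0.056]
force: [-1.2, -3.7, 18.4]
grip_width: 0.0001
finger_force: 9.3
clock: 21.7
position: [0.4313, 0.1884, 0.0619]
tool_rot: [-3.141, -0.002, 0.056]
force: [0.2, -5.0, 15.4]
grip_width: -0.0
finger_force: 8.5
clock: 22.2
position: [0.4306, 0.2049, 0.0619]
tool_rot: [3.14, -0.002, 0.055]
force: [0.8, -14.8, 18.6]
grip_width: 0.0001
finger_force: 9.3
```

The force against +y rose from 4 N to 15 N, so the lid is at its end stop. Retracting, then checking from the top view by numbers.

```bash
python3 -m crank '{"travel":[[0,0.1,0],[0,0.1,0],[0,0,0.5],[0,0,2.5],[0,0,5]],"turn":[[0,0,0],[0,0,0],[0,0,0],[0,0,0],[0,0,0]],"gripper":[1,1,1,1,1]}'
python3 -m crank '{"travel":[[0,1,3],[0,4,6],[0,8,8],[0,12,8],[0,16,8]],"turn":[[0,0,0],[0,0,0],[0,0,0],[0,0,0],[0,0,0]],"gripper":[1,1,1,1,1]}'
python3 -m crank '{"travel":[[-2,4,0],[-3,8,0],[-4,12,0],[-4,14,0],[-4,14,0]],"turn":[[0,0,0],[0,0,0],[0,0,0],[0,0,0],[0,0,0]],"gripper":[1,1,1,1,1]}'
python3 - <<'E'
from h import *
d=snap('top','t8');o=load('top0');s=bot.observe();print(s['position'],s['force'])
A=np.array(o['pixels']).astype(int);B=np.array(d['pixels']).astype(int)
D=(np.abs(A-B).sum(2)>60).astype(np.uint8);D[:155]=0;D[300:]=0
n,l,st,c=cv2.connectedComponentsWithStats(D)
for i in range(1,n):
    if st[i,4]>4:print('changed',st[i],c[i].round())
# right end of lid along 3 rows, before/after; left dark groove
for v in(245,255,268):
    for I in(A,B):print(v,'blue-ness',(I[v,262:272,0]-I[v,262:272,2]).tolist(),'left',I[v,174:184].sum(1).tolist())
w=load('w7')
g=cv2.cvtColor(np.array(d['pixels']),cv2.COLOR_RGB2GRAY);u,v=proj(d,[.6,-.2505,.06]);u,v=int(u),int(v);print(u,v);print(g[v-6:v+7,u-7:u+8])
E
```

```text
clock: 22.7
position: [0.4292, 0.2061, 0.1116]
tool_rot: [3.141, 0.001, 0.056]
force: [-0.3, 0.8, -0.0]
grip_width: -0.0001
finger_force: 0.0
clock: 23.2
position: [0.4291, 0.3686, 0.1921]
tool_rot: [-3.14, -0.001, 0.057]
force: [0.8, -0.6, 0.0]
grip_width: 0.0
finger_force: 0.0
clock: 23.7
position: [0.3881, 0.5092, 0.1907]
tool_rot: [-3.142, 0.0, 0.061]
force: [-0.4, -0.9, 0.2]
grip_width: -0.0
finger_force: 0.0
[0.38906153 0.50705775 0.19089993] [ 0.3924376  -0.58142086  0.2094807 ]
changed [297 185  26  38 693] [309. 203.]
changed [340 200  21  21 234] [351. 209.]
changed [   0  233  129   67 5316] [ 59. 273.]
changed [275 239  20  15 175] [286. 246.]
changed [178 240   3  41 113] [179. 260.]
changed [264 250   3  15  30] [265. 258.]
changed [ 27 261   3   3   6] [ 28. 262.]
changed [ 27 299   7   1   7] [ 30. 299.]
245 blue-ness [75, 75, 73, 53, 22, 12, 13, 14, 11, 2] left [542, 491, 457, 440, 329, 299, 398, 455, 466, 463]
245 blue-ness [74, 62, 29, 13, 12, 13, 10, 2, -2, -1] left [543, 491, 455, 463, 480, 472, 466, 466, 463, 465]
255 blue-ness [70, 71, 71, 65, 34, 15, 13, 13, 1
[... 519 characters left out ...]
5 186]
 [185 185 184 184 182 177 156 126 103  96 118 141 159 176 185]
 [183 184 182 179 165 145 112  75  56  51  63  85 111 146 175]
 [183 184 180 171 134  96  66  46  39  38  38  45  62 102 152]
 [186 182 168 145  98  59  45  41  40  40  39  38  39  67 127]
 [185 179 155 116  72  47  43  39  43  41  39  38  39  54 117]
 [182 169 146 110  67  48  45  40  46  44  41  38  38  49 111]
 [180 160 143 116  74  49  42  40  42  42  40  38  36  44 108]
 [180 158 145 124  80  49  43  41  39  39  39  39  40  54 114]
 [181 162 149 134  91  53  46  43  42  40  39  45  67  94 138]
 [184 173 155 143 115  81  58  47  43  43  46  70 118 150 164]
 [186 180 163 148 135 112  91  71  57  64  89 117 159 174 165]]
```

```bash
python3 -c "
from workcell import bot
print(bot.job_done())"
```

```text
the job is handed in; nothing more can be done
None
```

I handed the job in at about 24 s of the 72 s limit: the sanding block is in the empty bay, the lid is pushed shut to its end stop, and the fence stop stands clear at about (0.60, -0.25); the hand-in gave no verdict, and I viewed 11 pictures, one over the limit of 10.

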